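# Slide the specimen stand round its L slot to the camera

## Robot

A 6-joint arm with a two-finger parallel gripper is mounted at the origin on the work surface. World frame = base frame: x ahead of the robot, y to its left, z up, the work surface at z = 0. Lengths are in m, angles in rad, forces in N, time in s.
With the tool pointing down it reaches from about 0.35 to 0.925 m from the base axis. Payload 6.4 kg.
Tool frame: the origin (TCP) lies on the centre line of the jaws, within the pads' length; the fingertips stand 19 mm ahead of it and the grasp point (between the pads) is the TCP; z points along the fingers, y is the line along which they close (so a half turn about z gives the same grasp; the last joint's range is limited). The gripper opens to 94 mm and grips with 3 to 60 N. Pads are 16 mm wide; open, the fingers measure 119 mm over their backs; the gripper's body (75 mm by 177 mm) begins 78 mm behind the grasp point.
Start: joints at [1.002, 0.245, 1.558, -0, 1.339, -0.174], TCP at [0.25, 0.6, 0.224] pointing down, gripper open.
Joint ranges: [-3.13, 3.13], [-1.02, 2.26], [0.13, 2.54], [-0.95, 4.09], [0.21, 2.88], [-2.74, 2.74]. Speed limits (rad/s): [2.57, 2.57, 3.14, 3.14, 3.14, 3.14].

## Interface

Orientations are given as a rotation vector (axis times angle).
In Python, from plant import observe, optics, ticket gives the robot as it stands.
- The arm moves only by the tool play_rows, never from a script. Its argument "motion" is a list of rows, each an object of numbers: "claw": the finger opening in mm, from 0 to 94; "dx", "dy", "dz": the shift along the world's x, y, z in mm; "rx", "ry", "rz": the turn, a rotation vector about the world's x, y, z in rad. In form: [{"claw": .., "dx": .., "dy": .., "dz": .., "rx": .., "ry": .., "rz": ..}, ...]. A call has 1 to 8 rows; each row is the pose to reach, as a shift and turn from the pose commanded when the call began; what a row does not reach only later rows make up. A row lasts 1/12 s, in which the tool goes at most 41.7 mm and 7.16 degrees, less where a joint would pass 70% of its speed; a pose out of reach is approached as far as the arm can. A call with a gripper value outside its range is refused whole. The fingers move at their own pace and stop on an object; "grip_force" is the grip in N (left out, the last holds). Time passes only in rows, so rows that repeat a pose let the fingers close. It gives the time, the measured TCP pose, the force, the opening and the grip force at its end, in the units of the state.
- observe(): the state, without advancing time (a new reading comes with each control period).
- optics.get_image(name): name is "side" or "top" or "wrist"; returns a dict with "pixels" (480x640x3 uint8, red, green, blue), "range_z" (480x640 float32, m along the optical axis (not along the pixel's ray), 0 where there is no reading), "fx", "fy", "cx", "cy" (pixels), "xyz" and "rotation" of the camera in the world; the wrist camera has in their place "tool_from_camera" (4x4, takes a point from camera to tool coordinates, whose origin is the TCP and whose axes are the flange's). Camera axes: x right, y down, z forward; pixel columns grow to the right and rows downward; lengths in m; the calibration is good to about 2 mm. A picture is of the moment at which its call begins: read the wrist's pose just before it.
- ticket.hand_in(): hands the job in; it is judged then, once.
The state is a dict: "clock": time; "q": joint angles; "qvel": joint speeds; "tau": joint torques, N m; "tool_pos": TCP position; "eef_rot": TCP orientation; "force": force on the tool from outside, world axes, zero at the start; "torque": the same for the moment, N m; "finger_gap": opening from 0.0 (shut) to 1.0 (fully open); "gripper_force": force on a finger pad.
Only numpy, scipy, OpenCV 4.12 (cv2) and the standard library are available. Lean on these libraries where they do the work, as an engineer would, in place of code of your own. Each camera call takes 0.05 s, during which the arm holds its last target. There are 200 camera calls.

## Task

Push the round specimen stand along the L-shaped slot of its guide plate: along the long leg to the corner, then along the short leg until its pin is fully home at the closed end, in front of the camera. Push it by its metal disc only: do not touch the mineral on top, do not lift or tip the stand, and leave the camera and the other things where they are.

Things in the scene. Friction and masses are not known exactly. Their poses are not given: they have to be found in the camera images.
- stage: fixed guide plate lying on the table, 210 mm (its x, from -120 to +90) by 200 mm (its y, -100 to +100), dark top face 16 mm above the table, pale floor visible in an L-shaped slot 16 mm wide and 12 mm deep. Origin on the table level. Long leg of the slot runs along its +x at y = -30 mm, short leg along its +y at x = +30 mm; z is up. It stands at a yaw of -20 to +35 degrees.
- slot_start (a point): point at plate-top height on the slot's centreline at the beginning of the long leg: pin centre there is 2 mm short of the end wall
- slot_corner (a point): point at plate-top height where the centrelines of the two legs cross (90 mm from slot_start); the walls leave the pin 2 mm of play every way here
- slot_end (a point): point at plate-top height on the centreline of the short leg (70 mm from slot_corner): where the pin's centre is when it touches the closed end
- stand_center (a point): centre of the loose specimen stand's aluminium disc, half-way up: disc 90 mm in diameter and 16 mm thick, resting on the plate's top (so its rim spans 16 to 32 mm above the table, this point at 24 mm). A 12 mm pin 10 mm long under its centre hangs in the slot. Stand and mineral about 0.35 to 0.7 kg; slides with ordinary dry friction (a few newtons), stays where it is left and may turn about its pin. z axis is its own upward axis
- specimen: brittle mineral fixed on the middle of the disc: rock lump 36 mm across with pale crystals, up to 38 mm high over the disc's top (70 mm over the table). Origin at the centre of its underside. Not to be touched
- camera: fixed black camera on a flat rail, 130 mm wide, 180 mm long with its rail, up to 127 mm high, facing the slot's closed end. Origin on the table under the front of its lens, about 140 mm beyond slot_end in the stage's +y; body extends away from the stand. Not to be touched
- ring_center (a point): bystander: dark ring 52 mm across, 8 mm high, lying on the guide plate inside the angle of the L; its centre
- jar_center (a point): bystander: small jar 42 mm across, 50 mm high, standing on the table; its centre
- lens_center (a point): bystander: spare black lens 68 mm across, 75 mm high, standing upright on the table; its centre
- driver_grip (a point): bystander: screwdriver 150 mm long lying on the table; middle of its handle
- case_center (a point): bystander: grey card case 60 x 45 x 14 mm on the table; its centre
- brush_grip (a point): bystander: brush 140 mm long lying on the table; middle of its handle
Things that resemble listed ones, but are neither listed nor needed, are in the scene too. Leave any purple or yellow look-alike of the part that bears stand_center alone.

How it is judged:
On the way:
1. the stand's pin reaches the slot's corner (horizontal distance between stand_center and slot_corner below 0.012 m and z of stand_center in the frame of stage below 0.028 m), for 0.05 s.
At the end, for the whole second after the job is handed in: the stand's centre is within 5 mm (seen from above) of the closed end of the short leg, its disc flat on the plate (tilt under 0.05 rad, no more than 3 mm up), and stays so for a second (horizontal distance between stand_center and slot_end below 0.005 m and z of stand_center in the frame of stage below 0.027 m and angle between stand_center's own z axis and vertical below 0.05 rad); the robot touches nothing.
It fails at once if the stand was lifted more than 8 mm (z of stand_center in the frame of stage above 0.032 m).
It fails at once if the stand was tipped by more than 0.2 rad (angle between stand_center's own z axis and vertical above 0.2 rad).
It fails at once if the robot touched the mineral (over 1 N) (contact force between any of the fingers, the arm and specimen above 1 N).
It fails at once if the robot bumped the camera (over 2 N) (contact force between any of the fingers, the arm and camera above 2 N).
It fails at once if a bystander (ring, jar, spare lens, screwdriver, card case or brush) was moved more than 20 mm (distance of any of ring_center, jar_center, lens_center, driver_grip, case_center, brush_grip from where it was at the start of the episode above 0.02 m).
It also fails if it takes over 61 s, if anything falls off the work surface, if the arm or the gripper's body presses on something with over 40 N, if the wrist force passes 120 N, or if a joint passes its speed limit or range.

## Working session

There is one attempt and no reset: what is moved stays moved. The work goes in short steps, Python scripts to look and compute and a tool call to move; the robot and the scene stay as the last step left them, time stands still between calls to the robot, and variables do not carry over. Pictures are saved under pics/ and viewed, at most 10 in all, crops included, and the job is handed in when it is done.

Besides the shell and the picture viewer there is one more tool, called after "Emit:" as name(argument=value, ...), one argument or row to a line, values as JSON. play_rows: Moves the arm, as the interface text tells. Its arguments: {"type":"object","properties":{"motion":{"type":"array","items":{"type":"object","properties":{"claw":{"type":"number"},"dx":{"type":"number"},"dy":{"type":"number"},"dz":{"type":"number"},"rx":{"type":"number"},"ry":{"type":"number"},"rz":{"type":"number"}}}},"grip_force":{"type":"number"}},"required":["motion"]}

```bash
mkdir -p pics; cat > h.py <<'E'
import numpy as np,cv2
from plant import observe,optics,ticket
from scipy.spatial.transform import Rotation as R
def grab(n):
    s=observe(); d=optics.get_image(n)
    if n=='wrist':
        T=np.eye(4);T[:3,:3]=R.from_rotvec(s['eef_rot']).as_matrix();T[:3,3]=s['tool_pos'];T=T@np.array(d['tool_from_camera'])
        d['C'],d['Rm']=T[:3,3],T[:3,:3]
    else:
        d['C']=np.array(d['xyz']);r=np.array(d['rotation']);d['Rm']=r if r.shape==(3,3) else R.from_rotvec(r).as_matrix()
    return d
def plane(d,uv,z):
    uv=np.atleast_2d(uv).astype(float)
    r=np.c_[(uv[:,0]-d['cx'])/d['fx'],(uv[:,1]-d['cy'])/d['fy'],np.ones(len(uv))]@d['Rm'].T
    return d['C']+r*((z-d['C'][2])/r[:,2])[:,None]
def cloud(d):
    v,u=np.mgrid[:480,:640];z=d['range_z']
    p=np.stack([(u-d['cx'])/d['fx']*z,(v-d['cy'])/d['fy']*z,z],-1)
    return p@d['Rm'].T+d['C']
def save(n,im): cv2.imwrite('pics/'+n,cv2.cvtColor(im,cv2.COLOR_RGB2BGR))
E
python3 - <<'E'
from h import *
d=grab('top');save('top1.png',d['pixels']);np.savez('top1.npz',**{k:d[k] for k in('pixels','range_z','fx','fy','cx','cy','C','Rm')})
print(d['C'],d['Rm'],np.array(optics.get_image('side')['rotation']));d=grab('side');save('side1.png',d['pixels']);print(d['C']);print(observe())
E
```

```text
[0.32788269 0.03585415 1.14127896] [[ 0.01106449 -0.98150268  0.1911284 ]
 [-0.9996805  -0.01520181 -0.02019406]
 [ 0.02272602 -0.1908439  -0.98135729]] [-0.3170784   2.80954768 -1.16172631]
[0.39850924 0.62406957 0.68820774]
{'clock': 0.15, 'q': array([ 1.00188829e+00,  2.45673617e-01,  1.55869115e+00,  8.26192935e-06,
        1.33870366e+00, -1.74079252e-01]), 'qvel': array([ 0.00060242, -0.00229121, -0.0033329 , -0.00093932,  0.0010326 ,
        0.00175627]), 'tau': array([-2.83470154e-04, -4.16262281e+01, -3.14985037e+01,  6.85496349e-02,
        3.15976900e-02, -9.52507457e-05]), 'tool_pos': array([0.24977374, 0.59964076, 0.22360873]), 'eef_rot': array([-6.16071273e-01, -3.08003947e+00,  2.15506144e-03]), 'force': array([-0.20222442, -0.48882463, -0.48336687]), 'torque': array([ 0.02135768, -0.00169433,  0.01858482]), 'gripper_force': 0.0, 'finger_gap': 1.0015781062698859}
```

View pics/top1.png

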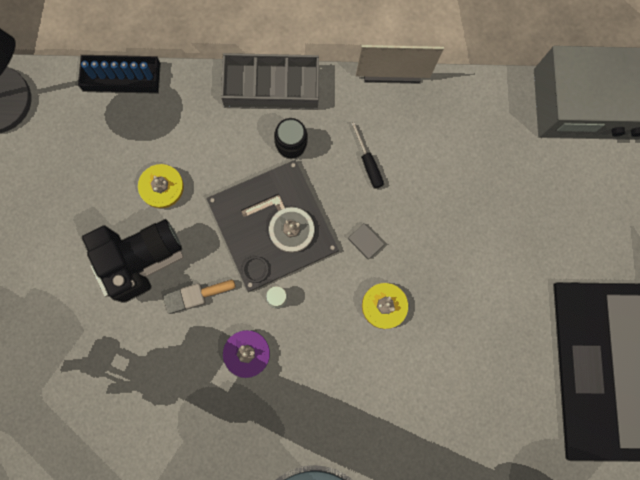

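View pics/side1.png

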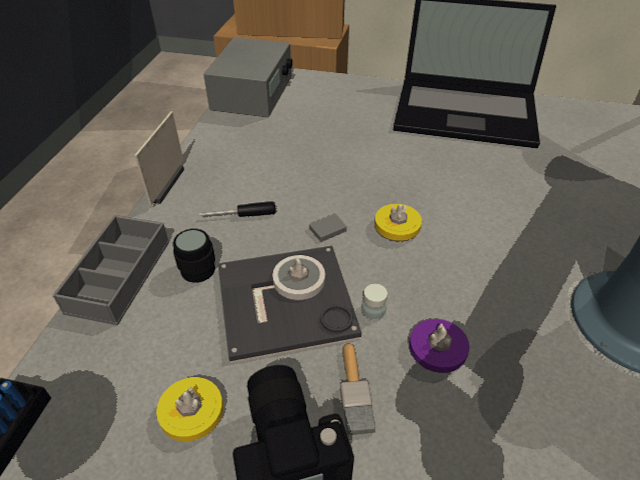

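The candidates are the grey-white disc on the plate at (291,229), yellow discs at (160,186) and (386,306), and a purple disc at (246,353). I choose the aluminium one on the plate. Its slot is visible from (245,212) to (281,200), and the camera at (150,255) faces stage +y. Next I'll measure the plate and the disc, and make a check crop.

```bash
cat > m.py <<'E'
from h import *
def top():
    d=grab('top'); im=d['pixels']; hsv=cv2.cvtColor(im,cv2.COLOR_RGB2HSV); P=cloud(d); return d,im,hsv,P
def disc(d,hsv,im,c,r=0.075):
    # rim of the disc: pale ring at z=0.032
    P=plane(d,np.stack(np.meshgrid(range(640),range(480)),-1).reshape(-1,2),0.032).reshape(480,640,3)
    m=((hsv[...,2]>120)&(hsv[...,1]<60)&(np.hypot(P[...,0]-c[0],P[...,1]-c[1])<r)).astype(np.uint8)
    return m,P
E
python3 - <<'E'
from m import *
d,im,hsv,P=top()
x=P[...,2]; roi=np.zeros((480,640),bool);roi[150:300,195:350]=1
dark=(roi&(hsv[...,2]<85)&(x>0.008)&(x<0.03)).astype(np.uint8)
print('depth plate med',np.median(x[dark>0]))
dark=cv2.morphologyEx(dark,cv2.MORPH_OPEN,np.ones((5,5)))
c=max(cv2.findContours(dark,0,2)[0],key=cv2.contourArea)
h=cv2.convexHull(c)[:,0]; w=plane(d,h,0.016)[:,:2]
(cx,cy),sz,a=cv2.minAreaRect((w*1000).astype(np.float32)); print('rect',cx,cy,sz,a)
p=P[x>0.022]; 
m=roi&(x>0.026)&(x<0.04); 
n,l,s,ce=cv2.connectedComponentsWithStats(m.astype(np.uint8))
for i in range(1,n):
    if s[i,4]>300:
        hh=cv2.convexHull(max(cv2.findContours((l==i).astype(np.uint8),0,2)[0],key=cv2.contourArea))[:,0]
        print('disc',s[i],cv2.minEnclosingCircle((plane(d,hh,0.032)[:,:2]*1000).astype(np.float32)))
# pale slot
b=im[150:300,195:350]; save('crop1.png',cv2.resize(b,None,fx=4,fy=4,interpolation=cv2.INTER_CUBIC))
E
```

```text
depth plate med 0.015917496060619873
rect 579.7533569335938 90.54122924804688 (209.5154266357422, 198.5170440673828) 25.472932815551758
disc [ 269  207   45   45 1379] ((566.3720703125, 51.97792434692383), 45.174407958984375)
```

View pics/crop1.png

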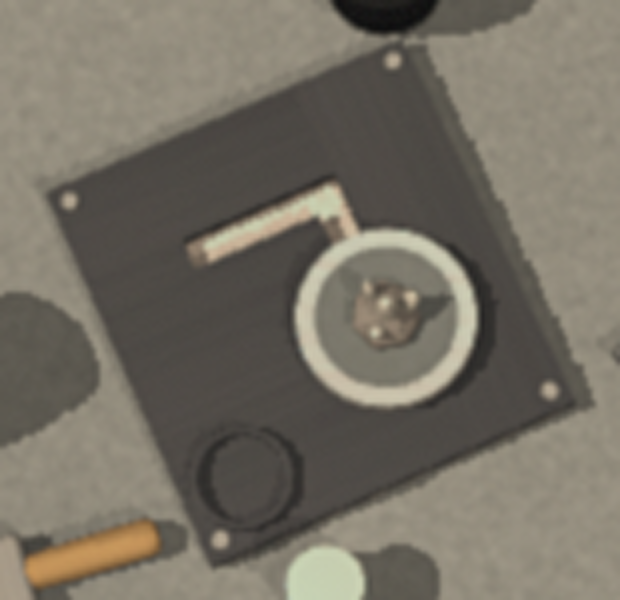

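Depth and contours agree. The stage origin is about (593, 97) mm with a yaw of 25.5°. The disc is at (566, 52), so stage (-44, -29). The corner is near (633, 83) and the end near (603, 146). Plan: push with the two fingers opened 40 mm as a cradle behind the rim, first along stage +x, then along +y.

Emit:
play_rows(
  motion=[
    {"claw":40,"dx":257,"dy":-577,"dz":0,"rz":0.84},
    {"claw":40,"dx":257,"dy":-577,"dz":0,"rz":0.84},
    {"claw":40,"dx":257,"dy":-577,"dz":0,"rz":0.84},
    {"claw":40,"dx":257,"dy":-577,"dz":0,"rz":0.84},
    {"claw":40,"dx":257,"dy":-577,"dz":0,"rz":0.84},
    {"claw":40,"dx":257,"dy":-577,"dz":0,"rz":0.84},
    {"claw":40,"dx":257,"dy":-577,"dz":0,"rz":0.84},
    {"claw":40,"dx":257,"dy":-577,"dz":0,"rz":0.84},
  ],
)

```text
$.motion[0]: bad value
```

Emit:
play_rows(
  motion=[
    {"claw":40,"dx":18,"dy":-36,"dz":0,"rx":0,"ry":0,"rz":0.12},
    {"claw":40,"dx":36,"dy":-72,"dz":0,"rx":0,"ry":0,"rz":0.24},
    {"claw":40,"dx":54,"dy":-108,"dz":0,"rx":0,"ry":0,"rz":0.36},
    {"claw":40,"dx":72,"dy":-144,"dz":0,"rx":0,"ry":0,"rz":0.48},
    {"claw":40,"dx":90,"dy":-180,"dz":0,"rx":0,"ry":0,"rz":0.6},
    {"claw":40,"dx":108,"dy":-216,"dz":0,"rx":0,"ry":0,"rz":0.72},
    {"claw":40,"dx":126,"dy":-252,"dz":0,"rx":0,"ry":0,"rz":0.84},
    {"claw":40,"dx":144,"dy":-288,"dz":0,"rx":0,"ry":0,"rz":0.84},
  ],
)

```text
clock: 0.87
tool_pos: [0.3908, 0.3175, 0.2244]
eef_rot: [-0.701, 3.062, 0.0]
force: [0.7, -0.3, 0.4]
finger_gap: 0.468
gripper_force: 0.0
```

Emit:
play_rows(
  motion=[
    {"claw":40,"dx":14,"dy":-36,"dz":0,"rx":0,"ry":0,"rz":0},
    {"claw":40,"dx":28,"dy":-72,"dz":0,"rx":0,"ry":0,"rz":0},
    {"claw":40,"dx":42,"dy":-108,"dz":0,"rx":0,"ry":0,"rz":0},
    {"claw":40,"dx":56,"dy":-144,"dz":0,"rx":0,"ry":0,"rz":0},
    {"claw":40,"dx":70,"dy":-180,"dz":0,"rx":0,"ry":0,"rz":0},
    {"claw":40,"dx":84,"dy":-216,"dz":0,"rx":0,"ry":0,"rz":0},
    {"claw":40,"dx":98,"dy":-252,"dz":0,"rx":0,"ry":0,"rz":0},
    {"claw":40,"dx":112,"dy":-288,"dz":0,"rx":0,"ry":0,"rz":0},
  ],
)

```text
clock: 1.53
tool_pos: [0.5028, 0.029, 0.2245]
eef_rot: [-0.693, 3.064, -0.0]
force: [1.2, 1.0, -0.1]
finger_gap: 0.426
gripper_force: 0.0
```

Emit:
play_rows(
  motion=[
    {"claw":40,"dx":0,"dy":0,"dz":-30,"rx":0,"ry":0,"rz":0},
    {"claw":40,"dx":0,"dy":0,"dz":-60,"rx":0,"ry":0,"rz":0},
    {"claw":40,"dx":0,"dy":0,"dz":-90,"rx":0,"ry":0,"rz":0},
    {"claw":40,"dx":0,"dy":0,"dz":-110,"rx":0,"ry":0,"rz":0},
    {"claw":40,"dx":0,"dy":0,"dz":-130,"rx":0,"ry":0,"rz":0},
    {"claw":40,"dx":0,"dy":0,"dz":-140,"rx":0,"ry":0,"rz":0},
    {"claw":40,"dx":0,"dy":0,"dz":-140,"rx":0,"ry":0,"rz":0},
  ],
)

```text
clock: 2.12
tool_pos: [0.5007, 0.0312, 0.082]
eef_rot: [0.692, -3.06, -0.003]
force: [-0.9, -0.4, -0.7]
finger_gap: 0.428
gripper_force: 0.0
```

```bash
python3 - <<'E'
from m import *
d=grab('wrist');save('w1.png',d['pixels'])
s=observe();print(s['tool_pos'],s['eef_rot'],s['force'])
E
```

```text
[0.50195566 0.03099087 0.08377227] [ 6.93140687e-01 -3.06216760e+00 -1.19530608e-03] [ 0.66308813 -0.00801928  0.21322136]
```

View pics/w1.png

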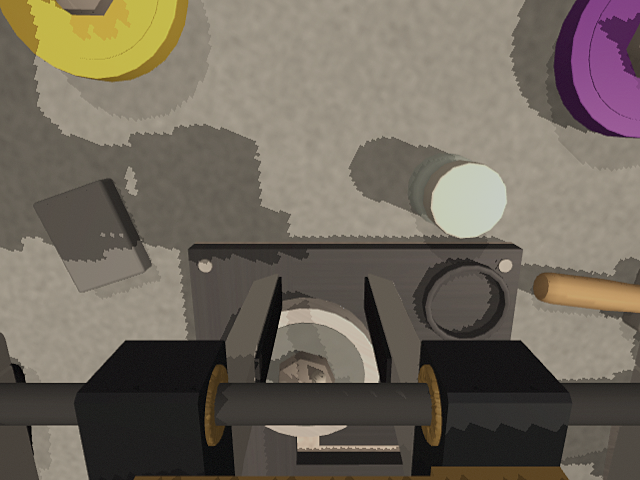

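The wrist view shows the fingers at columns 240 and 400. The disc is centred near (318,370), with the jar (470,200) and the ring (465,300) clear. I'm 10 mm off in stage y, so I'll correct that and descend.

Emit:
play_rows(
  motion=[
    {"claw":40,"dx":4,"dy":-9,"dz":0,"rx":0,"ry":0,"rz":0},
    {"claw":40,"dx":4,"dy":-9,"dz":-15,"rx":0,"ry":0,"rz":0},
    {"claw":40,"dx":4,"dy":-9,"dz":-30,"rx":0,"ry":0,"rz":0},
    {"claw":40,"dx":4,"dy":-9,"dz":-38,"rx":0,"ry":0,"rz":0},
    {"claw":40,"dx":4,"dy":-9,"dz":-43,"rx":0,"ry":0,"rz":0},
    {"claw":40,"dx":4,"dy":-9,"dz":-43,"rx":0,"ry":0,"rz":0},
    {"claw":40,"dx":4,"dy":-9,"dz":-43,"rx":0,"ry":0,"rz":0},
  ],
)

```text
clock: 2.75
tool_pos: [0.5072, 0.0217, 0.0422]
eef_rot: [-0.693, 3.063, -0.001]
force: [0.3, 0.2, 0.8]
finger_gap: 0.428
gripper_force: 0.0
```

Emit:
play_rows(
  motion=[
    {"claw":40,"dx":4.5,"dy":2,"dz":-2,"rx":0,"ry":0,"rz":0},
    {"claw":40,"dx":9,"dy":4.3,"dz":-2,"rx":0,"ry":0,"rz":0},
    {"claw":40,"dx":13.5,"dy":6.4,"dz":-2,"rx":0,"ry":0,"rz":0},
    {"claw":40,"dx":18,"dy":8.6,"dz":-2,"rx":0,"ry":0,"rz":0},
    {"claw":40,"dx":22.5,"dy":10.7,"dz":-2,"rx":0,"ry":0,"rz":0},
    {"claw":40,"dx":27,"dy":12.9,"dz":-2,"rx":0,"ry":0,"rz":0},
    {"claw":40,"dx":31.5,"dy":15,"dz":-2,"rx":0,"ry":0,"rz":0},
    {"claw":40,"dx":36,"dy":17.2,"dz":-2,"rx":0,"ry":0,"rz":0},
  ],
)

```text
clock: 3.42
tool_pos: [0.5418, 0.0389, 0.0396]
eef_rot: [0.694, -3.059, 0.0]
force: [-6.5, -3.0, 6.2]
finger_gap: 0.427
gripper_force: 3.9
```

Emit:
play_rows(
  motion=[
    {"claw":40,"dx":4.5,"dy":2,"dz":0,"rx":0,"ry":0,"rz":0},
    {"claw":40,"dx":9,"dy":4.3,"dz":0,"rx":0,"ry":0,"rz":0},
    {"claw":40,"dx":13.5,"dy":6.4,"dz":0,"rx":0,"ry":0,"rz":0},
    {"claw":40,"dx":18,"dy":8.6,"dz":0,"rx":0,"ry":0,"rz":0},
    {"claw":40,"dx":22.5,"dy":10.7,"dz":0,"rx":0,"ry":0,"rz":0},
    {"claw":40,"dx":27,"dy":12.9,"dz":0,"rx":0,"ry":0,"rz":0},
  ],
)

```text
clock: 3.92
tool_pos: [0.5687, 0.0518, 0.0396]
eef_rot: [0.694, -3.059, 0.001]
force: [-6.1, -2.1, 6.3]
finger_gap: 0.425
gripper_force: 3.8
```

```bash
cat > w.py <<'E'
from m import *
def where():
    s=observe();O=np.array([.5933,.097]);a=np.radians(25.5);A=np.array([[np.cos(a),np.sin(a)],[-np.sin(a),np.cos(a)]])
    print('tool stage',A@(s['tool_pos'][:2]-O)*1e3,s['tool_pos'][2],s['force'])
    d,im,hsv,P=top();x=P[...,2];q=(P[...,:2]-O)@A.T
    m=(x>0.026)&(x<0.036)&(q[...,0]>-115)&(np.abs(q[...,0])<.13)&(np.abs(q[...,1])<.11)&(hsv[...,2]>70)
    m=cv2.morphologyEx(m.astype(np.uint8),cv2.MORPH_OPEN,np.ones((3,3)))
    n,l,st,c=cv2.connectedComponentsWithStats(m);i=1+np.argmax(st[1:,4])
    h=cv2.convexHull(np.vstack(cv2.findContours((l==i).astype(np.uint8),0,2)[0]))[:,0]
    W=plane(d,h,0.032)[:,:2];c,r=cv2.minEnclosingCircle(W.astype(np.float32))
    print('disc stage',A@(np.array(c)-O)*1e3,'r',r*1e3,st[i]);return d
E
python3 -c "
from w import *
d=where();save('t2.png',cv2.resize(d['pixels'][130:300,190:350],None,fx=4,fy=3.5))"
```

```text
tool stage [-41.64579034 -30.26832138] 0.0395728415008654 [-6.08801224 -2.11255827  6.32232987]Traceback (most recent call last):
  File "<string>", line 3, in <module>
    d=where();save('t2.png',cv2.resize(d['pixels'][130:300,190:350],None,fx=4,fy=3.5))
  File "w.py", line 8, in where
    n,l,st,c=cv2.connectedComponentsWithStats(m);i=1+np.argmax(st[1:,4])
                                                     ~~~~~~~~~^^^^^^^^^^
    return _wrapfunc(a, 'argmax', axis=axis, out=out, **kwds)
    return bound(*args, **kwds)
ValueError: attempt to get argmax of an empty sequence
```

The finger contact is working at a steady 6–7 N, and the arm hides the disc from the top camera. I'll push the remaining 23 mm to the corner; the force will show when it reaches the wall.

Emit:
play_rows(
  motion=[
    {"claw":40,"dx":4.5,"dy":2.1,"dz":0,"rx":0,"ry":0,"rz":0},
    {"claw":40,"dx":9,"dy":4.3,"dz":0,"rx":0,"ry":0,"rz":0},
    {"claw":40,"dx":13.5,"dy":6.4,"dz":0,"rx":0,"ry":0,"rz":0},
    {"claw":40,"dx":17,"dy":8.1,"dz":0,"rx":0,"ry":0,"rz":0},
    {"claw":40,"dx":19,"dy":9.1,"dz":0,"rx":0,"ry":0,"rz":0},
    {"claw":40,"dx":21,"dy":10,"dz":0,"rx":0,"ry":0,"rz":0},
    {"claw":40,"dx":21,"dy":10,"dz":0,"rx":0,"ry":0,"rz":0},
  ],
)

```text
clock: 4.55
tool_pos: [0.5901, 0.0619, 0.0394]
eef_rot: [0.694, -3.061, 0.0]
force: [-4.5, -2.1, 4.4]
finger_gap: 0.427
gripper_force: 3.0
```

```bash
python3 - <<'E'
from h import *
d=grab('side');P=cloud(d);save('s2.png',cv2.resize(d['pixels'][180:380,180:420],None,fx=3,fy=3))
s=observe();print(s['tool_pos'],s['force'])
E
```

```text
[0.5901454  0.06191546 0.03945818] [-4.13982595 -1.42898399  4.36158391]
```

View pics/s2.png

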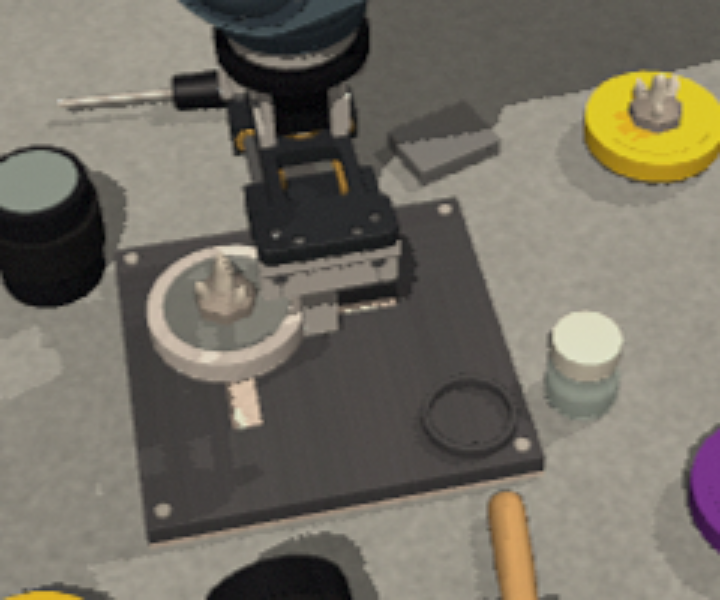

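The pin is at the corner: the disc is at stage x ≈ 30, flat, with the short leg free below it at about (245,400). Back off, lift, turn -90° and go round to the -y side.

Emit:
play_rows(
  motion=[
    {"claw":40,"dx":-6,"dy":-3,"dz":0,"rx":0,"ry":0,"rz":0},
    {"claw":40,"dx":-18,"dy":-9,"dz":0,"rx":0,"ry":0,"rz":0},
    {"claw":40,"dx":-18,"dy":-9,"dz":0,"rx":0,"ry":0,"rz":0},
    {"claw":40,"dx":-18,"dy":-9,"dz":30,"rx":0,"ry":0,"rz":0},
    {"claw":40,"dx":-18,"dy":-9,"dz":60,"rx":0,"ry":0,"rz":0},
    {"claw":40,"dx":-18,"dy":-9,"dz":90,"rx":0,"ry":0,"rz":0},
    {"claw":40,"dx":-18,"dy":-9,"dz":120,"rx":0,"ry":0,"rz":0},
    {"claw":40,"dx":-18,"dy":-9,"dz":120,"rx":0,"ry":0,"rz":0},
  ],
)

```text
clock: 5.27
tool_pos: [0.5771, 0.0529, 0.1668]
eef_rot: [-0.691, 3.052, -0.006]
force: [0.1, -0.8, 0.6]
finger_gap: 0.426
gripper_force: 0.0
```

Emit:
play_rows(
  motion=[
    {"claw":40,"dx":0,"dy":-10,"dz":0,"rx":0,"ry":0,"rz":-0.12},
    {"claw":40,"dx":0,"dy":-30,"dz":0,"rx":0,"ry":0,"rz":-0.24},
    {"claw":40,"dx":0,"dy":-50,"dz":0,"rx":0,"ry":0,"rz":-0.36},
    {"claw":40,"dx":20,"dy":-50,"dz":0,"rx":0,"ry":0,"rz":-0.48},
    {"claw":40,"dx":40,"dy":-50,"dz":0,"rx":0,"ry":0,"rz":-0.6},
    {"claw":40,"dx":60,"dy":-45,"dz":0,"rx":0,"ry":0,"rz":-0.72},
    {"claw":40,"dx":80,"dy":-35,"dz":0,"rx":0,"ry":0,"rz":-0.84},
    {"claw":40,"dx":85,"dy":-32,"dz":0,"rx":0,"ry":0,"rz":-0.84},
  ],
)

```text
clock: 5.93
tool_pos: [0.6597, 0.0218, 0.1589]
eef_rot: [0.619, 3.079, 0.001]
force: [0.4, 0.9, 0.4]
finger_gap: 0.425
gripper_force: 0.0
```

Emit:
play_rows(
  motion=[
    {"claw":40,"dx":0,"dy":0,"dz":0,"rx":0,"ry":0,"rz":-0.12},
    {"claw":40,"dx":0,"dy":0,"dz":0,"rx":0,"ry":0,"rz":-0.24},
    {"claw":40,"dx":0,"dy":0,"dz":0,"rx":0,"ry":0,"rz":-0.36},
    {"claw":40,"dx":0,"dy":0,"dz":0,"rx":0,"ry":0,"rz":-0.48},
    {"claw":40,"dx":0,"dy":0,"dz":0,"rx":0,"ry":0,"rz":-0.6},
    {"claw":40,"dx":0,"dy":0,"dz":0,"rx":0,"ry":0,"rz":-0.73},
    {"claw":40,"dx":0,"dy":0,"dz":0,"rx":0,"ry":0,"rz":-0.73},
    {"claw":40,"dx":0,"dy":0,"dz":0,"rx":0,"ry":0,"rz":-0.73},
  ],
)

```text
clock: 6.6
tool_pos: [0.6572, 0.0211, 0.159]
eef_rot: [-1.669, -2.661, 0.0]
force: [0.7, -0.2, -1.4]
finger_gap: 0.426
gripper_force: 0.0
```

```bash
python3 - <<'E'
import re
t=open('w.py').read().replace("(q[...,0]>-115)&",'').replace("    n,l,st,c=cv2","    print(m.sum())\n    if m.sum()<50: return d\n    n,l,st,c=cv2")
open('w.py','w').write(t)
E
python3 -c "
from w import *
d=where();s=observe();print(s['tool_pos'],s['eef_rot'],s['q']);save('t3.png',cv2.resize(d['pixels'][110:310,190:400],None,fx=3,fy=3))"
```

```text
tool stage [ 25.02627728 -96.04440754] 0.15904969778709255 [ 0.71455227 -0.21160311 -1.35610449]
0
[0.65728047 0.02108461 0.15913916] [-1.66915866e+00 -2.66105068e+00  1.82642282e-04] [-1.40022186e-01  3.23561769e-01  1.58576511e+00  4.73439554e-05
  1.23265080e+00 -5.90395027e-01]
```

View pics/t3.png

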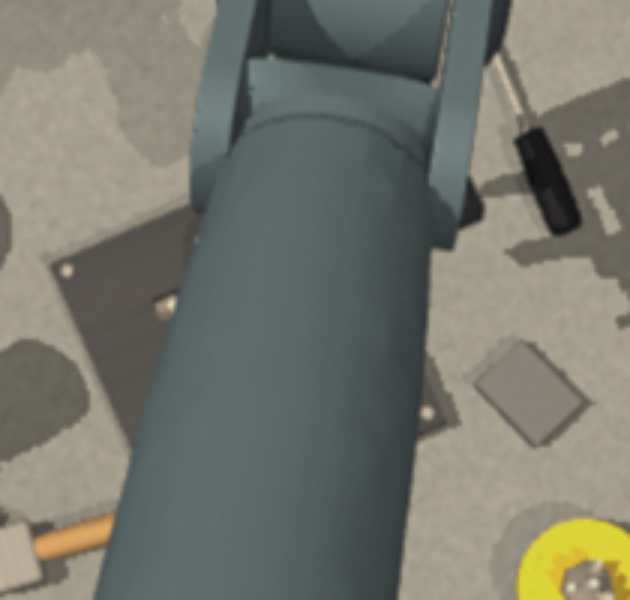

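The arm hides the disc from the top camera, so I'll measure it in the side view and check whether it stayed at the corner.

```bash
cat > sd.py <<'E'
from h import *
def side():
    s=observe();O=np.array([.5933,.097]);a=np.radians(25.5);A=np.array([[np.cos(a),np.sin(a)],[-np.sin(a),np.cos(a)]])
    print('tool stage',A@(s['tool_pos'][:2]-O)*1e3,s['tool_pos'][2],s['force'].round(1))
    d=grab('side');P=cloud(d);q=(P[...,:2]-O)@A.T*1e3;z=P[...,2];hsv=cv2.cvtColor(d['pixels'],cv2.COLOR_RGB2HSV)
    m=(z>.0285)&(z<.036)&(np.abs(q[...,0])<110)&(np.abs(q[...,1])<110)&(hsv[...,2]>70)
    m=cv2.morphologyEx(m.astype(np.uint8),cv2.MORPH_OPEN,np.ones((3,3)))
    n,l,st,c=cv2.connectedComponentsWithStats(m);i=1+np.argmax(st[1:,4]);m=l==i
    t=q[m];print('z med',np.median(z[m]),'x range',np.percentile(t[:,0],[.3,99.7]),'y range',np.percentile(t[:,1],[.3,99.7]))
    h=cv2.convexHull(np.vstack(cv2.findContours(m.astype(np.uint8),0,2)[0]))[:,0]
    c,r=cv2.minEnclosingCircle((((plane(d,h,.032)[:,:2]-O)@A.T)*1e3).astype(np.float32));print('disc',c,r)
    return d
E
python3 -c "
from sd import *
side()"
```

```text
tool stage [ 25.0654114  -96.06441279] 0.15913916244334095 [ 0.2 -0.1 -0.2]
z med 0.032896468048278726 x range [-12.15781165  74.38660131] y range [-72.09303702  16.11154279]
disc (31.198867797851562, -28.012170791625977) 46.06963348388672
```

Emit:
play_rows(
  motion=[
    {"claw":40,"dx":5,"dy":2.4,"dz":-20,"rx":0,"ry":0,"rz":0},
    {"claw":40,"dx":5,"dy":2.4,"dz":-45,"rx":0,"ry":0,"rz":0},
    {"claw":40,"dx":5,"dy":2.4,"dz":-70,"rx":0,"ry":0,"rz":0},
    {"claw":40,"dx":5,"dy":2.4,"dz":-90,"rx":0,"ry":0,"rz":0},
    {"claw":40,"dx":5,"dy":2.4,"dz":-108,"rx":0,"ry":0,"rz":0},
    {"claw":40,"dx":5,"dy":2.4,"dz":-119,"rx":0,"ry":0,"rz":0},
    {"claw":40,"dx":5,"dy":2.4,"dz":-119,"rx":0,"ry":0,"rz":0},
    {"claw":40,"dx":5,"dy":2.4,"dz":-119,"rx":0,"ry":0,"rz":0},
  ],
)

```text
clock: 7.37
tool_pos: [0.6625, 0.0234, 0.0404]
eef_rot: [-1.674, -2.658, 0.0]
force: [0.9, -0.3, 0.4]
finger_gap: 0.426
gripper_force: 0.0
```

Emit:
play_rows(
  motion=[
    {"claw":40,"dx":-2.6,"dy":5.4,"dz":0,"rx":0,"ry":0,"rz":0},
    {"claw":40,"dx":-5.2,"dy":10.8,"dz":0,"rx":0,"ry":0,"rz":0},
    {"claw":40,"dx":-7.8,"dy":16.2,"dz":0,"rx":0,"ry":0,"rz":0},
    {"claw":40,"dx":-10.3,"dy":21.7,"dz":0,"rx":0,"ry":0,"rz":0},
    {"claw":40,"dx":-12.9,"dy":27.1,"dz":0,"rx":0,"ry":0,"rz":0},
    {"claw":40,"dx":-15.5,"dy":32.5,"dz":0,"rx":0,"ry":0,"rz":0},
    {"claw":40,"dx":-18.1,"dy":37.9,"dz":0,"rx":0,"ry":0,"rz":0},
    {"claw":40,"dx":-20.7,"dy":43.3,"dz":0,"rx":0,"ry":0,"rz":0},
  ],
)

```text
clock: 8.03
tool_pos: [0.643, 0.0666, 0.0418]
eef_rot: [1.673, 2.655, 0.001]
force: [2.3, -5.0, 3.2]
finger_gap: 0.427
gripper_force: 2.5
```

```bash
python3 -c "
from sd import *
side()"
```

```text
tool stage [ 31.77100082 -48.87466982] 0.04177636119872818 [ 2.3 -5.   3.2]
z med 0.03291474655959481 x range [-10.92974799  75.65081666] y range [-42.55720776  45.87131972]
disc (33.37502670288086, -0.5956571698188782) 49.61754608154297
```

Emit:
play_rows(
  motion=[
    {"claw":40,"dx":-2.4,"dy":4.5,"dz":-1,"rx":0,"ry":0,"rz":0},
    {"claw":40,"dx":-4.7,"dy":9,"dz":-1,"rx":0,"ry":0,"rz":0},
    {"claw":40,"dx":-7,"dy":13.5,"dz":-1,"rx":0,"ry":0,"rz":0},
    {"claw":40,"dx":-9.2,"dy":18,"dz":-1,"rx":0,"ry":0,"rz":0},
    {"claw":40,"dx":-11.3,"dy":22.5,"dz":-1,"rx":0,"ry":0,"rz":0},
    {"claw":40,"dx":-13.3,"dy":26.5,"dz":-1,"rx":0,"ry":0,"rz":0},
    {"claw":40,"dx":-14.9,"dy":30,"dz":-1,"rx":0,"ry":0,"rz":0},
  ],
)

```text
clock: 8.67
tool_pos: [0.6289, 0.096, 0.0413]
eef_rot: [1.672, 2.654, 0.002]
force: [3.5, -5.6, 5.5]
finger_gap: 0.424
gripper_force: 3.8
```

Emit:
play_rows(
  motion=[
    {"claw":40,"dx":-0.6,"dy":1.4,"dz":0,"rx":0,"ry":0,"rz":0},
    {"claw":40,"dx":-1.3,"dy":2.7,"dz":0,"rx":0,"ry":0,"rz":0},
    {"claw":40,"dx":-1.9,"dy":4.1,"dz":0,"rx":0,"ry":0,"rz":0},
    {"claw":40,"dx":-2.4,"dy":5,"dz":0,"rx":0,"ry":0,"rz":0},
    {"claw":40,"dx":-2.4,"dy":5,"dz":0,"rx":0,"ry":0,"rz":0},
  ],
)

```text
clock: 9.08
tool_pos: [0.6265, 0.101, 0.0413]
eef_rot: [1.672, 2.654, 0.002]
force: [3.4, -4.9, 5.9]
finger_gap: 0.424
gripper_force: 3.5
```

```bash
python3 -c "
from sd import *
side()"
```

```text
tool stage [ 31.7153309  -10.66198925] 0.04129516774712695 [ 3.4 -4.9  5.9]
z med 0.032776960150851187 x range [-11.08149928  76.03893291] y range [-4.13028144 83.92596105]
disc (34.41328048706055, 37.924530029296875) 48.638980865478516
```

Disc y is about 38, 2–3 mm to go. I'll ease on in 0.7 mm steps until the force rises.

Emit:
play_rows(
  motion=[
    {"claw":40,"dx":-0.3,"dy":0.6,"dz":0,"rx":0,"ry":0,"rz":0},
    {"claw":40,"dx":-0.6,"dy":1.2,"dz":0,"rx":0,"ry":0,"rz":0},
    {"claw":40,"dx":-0.9,"dy":1.8,"dz":0,"rx":0,"ry":0,"rz":0},
    {"claw":40,"dx":-0.9,"dy":1.8,"dz":0,"rx":0,"ry":0,"rz":0},
  ],
)

```text
clock: 9.47
tool_pos: [0.6257, 0.1027, 0.0413]
eef_rot: [1.672, 2.654, 0.002]
force: [3.1, -5.3, 5.0]
finger_gap: 0.424
gripper_force: 3.7
```

Emit:
play_rows(
  motion=[
    {"claw":40,"dx":-0.3,"dy":0.6,"dz":0,"rx":0,"ry":0,"rz":0},
    {"claw":40,"dx":-0.6,"dy":1.2,"dz":0,"rx":0,"ry":0,"rz":0},
    {"claw":40,"dx":-0.6,"dy":1.2,"dz":0,"rx":0,"ry":0,"rz":0},
  ],
)

```text
clock: 9.72
tool_pos: [0.6254, 0.1033, 0.0414]
eef_rot: [1.671, 2.653, 0.001]
force: [4.0, -8.5, 5.9]
finger_gap: 0.426
gripper_force: 4.6
```

Emit:
play_rows(
  motion=[
    {"claw":40,"dx":-0.3,"dy":0.6,"dz":0,"rx":0,"ry":0,"rz":0},
    {"claw":40,"dx":-0.5,"dy":1,"dz":0,"rx":0,"ry":0,"rz":0},
    {"claw":40,"dx":-0.5,"dy":1,"dz":0,"rx":0,"ry":0,"rz":0},
  ],
)

```text
clock: 9.97
tool_pos: [0.6254, 0.1035, 0.0415]
eef_rot: [1.67, 2.652, -0.0]
force: [4.5, -10.4, 4.2]
finger_gap: 0.428
gripper_force: 5.8
```

The tool has stopped advancing while the force climbs, so the pin is home. Back off, lift, and check from the top.

Emit:
play_rows(
  motion=[
    {"claw":40,"dx":1,"dy":-2,"dz":0,"rx":0,"ry":0,"rz":0},
    {"claw":40,"dx":4,"dy":-9,"dz":0,"rx":0,"ry":0,"rz":0},
    {"claw":40,"dx":12,"dy":-26,"dz":0,"rx":0,"ry":0,"rz":0},
    {"claw":40,"dx":12,"dy":-26,"dz":10,"rx":0,"ry":0,"rz":0},
    {"claw":40,"dx":12,"dy":-26,"dz":45,"rx":0,"ry":0,"rz":0},
    {"claw":40,"dx":12,"dy":-26,"dz":80,"rx":0,"ry":0,"rz":0},
    {"claw":40,"dx":12,"dy":-26,"dz":115,"rx":0,"ry":0,"rz":0},
    {"claw":40,"dx":12,"dy":-26,"dz":140,"rx":0,"ry":0,"rz":0},
  ],
)

```text
clock: 10.63
tool_pos: [0.6347, 0.0807, 0.1829]
eef_rot: [1.674, 2.657, 0.003]
force: [0.5, -0.2, -0.0]
finger_gap: 0.425
gripper_force: 0.0
```

Emit:
play_rows(
  motion=[
    {"claw":40,"dx":0,"dy":-36,"dz":0,"rx":0,"ry":0,"rz":0},
    {"claw":40,"dx":0,"dy":-72,"dz":0,"rx":0,"ry":0,"rz":0},
    {"claw":40,"dx":0,"dy":-108,"dz":0,"rx":0,"ry":0,"rz":0},
    {"claw":40,"dx":0,"dy":-144,"dz":0,"rx":0,"ry":0,"rz":0},
    {"claw":40,"dx":0,"dy":-180,"dz":0,"rx":0,"ry":0,"rz":0},
    {"claw":40,"dx":0,"dy":-216,"dz":0,"rx":0,"ry":0,"rz":0},
    {"claw":40,"dx":0,"dy":-250,"dz":0,"rx":0,"ry":0,"rz":0},
    {"claw":40,"dx":0,"dy":-250,"dz":0,"rx":0,"ry":0,"rz":0},
  ],
)

```text
clock: 11.3
tool_pos: [0.6338, -0.1748, 0.1794]
eef_rot: [-1.682, -2.653, 0.001]
force: [0.6, -0.6, -0.2]
finger_gap: 0.426
gripper_force: 0.0
```

```bash
python3 -c "
from sd import *;from w import where
side();d=where();save('t4.png',cv2.resize(d['pixels'][110:310,190:400],None,fx=3,fy=3))"
```

```text
tool stage [ -80.41839077 -262.76990974] 0.1794274704698364 [ 0.6 -0.6 -0.2]
z med 0.03280131838019029 x range [-11.19465402  75.95810849] y range [-1.8504168  86.55726248]
disc (32.36024475097656, 42.98931121826172) 46.13090133666992
tool stage [ -79.16859734 -260.33990404] 0.17923949525255894 [0.3946882  0.44624167 0.63592054]
1195
disc stage [31.69092525 40.62131955] r 45.371297746896744 [ 222  189   44   43 1195]
```

View pics/t4.png

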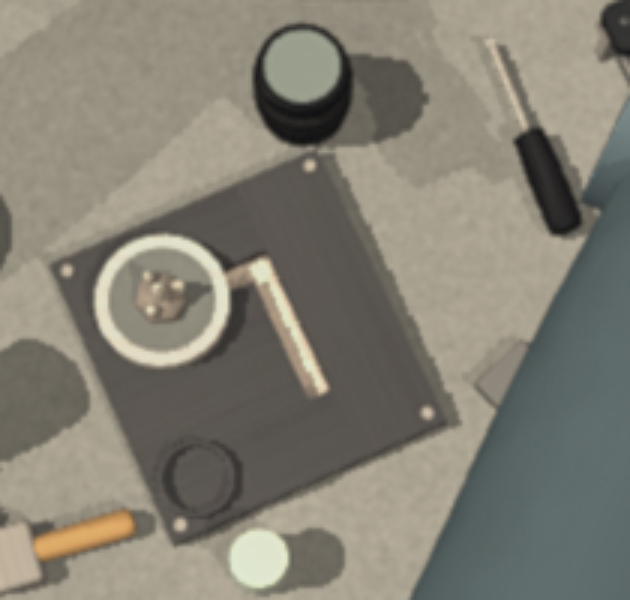

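The disc sits at stage (31.7, 40.6), against a target of (30, 40). It is centred at pixel (163,300) in the crop, lying flat, with the bystanders undisturbed and the arm clear.

```bash
python3 -c "
from plant import ticket
print(ticket.hand_in())"
```

```text
the job is handed in; nothing more can be done
None
```

The stand went along the long leg to the corner, then up the short leg to the closed end, where I measured its centre about 2 mm from slot_end and lying flat. The arm is clear and the job is handed in; no verdict was returned.

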